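Load a battery pack's half-shell with its cells and protection board

TASK

The battery pack's black half-shell has been left propped up on its hinged holder: first press its front tab down until the shell lies fully level. Then take the two cells off the sloping rack and lay one flat in each of the shell's two cell bays, both with their button end towards the shell's notched end wall, and last lay the protection board flat in the remaining compartment with its white connector at that same end. Set the parts down gently rather than dropping them, and leave the multimeter, tape roll and screwdriver undisturbed.

Things in the scene. Friction and masses are not known exactly. Their poses are not given: they have to be found in the camera images.
- shell (a joint): hinge of the black half-shell, rad: 0 = level, at its stop; grows as the side near the robot is raised; starts at 0.3 to 0.55 and stays where left. The hinge axis runs along the shell's y, at the underside of its edge far from the robot, 30 mm above the table
- tab (a point): middle of the top face of the press tab, a tongue 27 by 40 by 4 mm on the shell's near (-x) wall; 194 mm from the hinge axis along the shell's -x and 24 mm above it. Shell axes: x away from the robot, across the bays; y along the bays towards the notched end wall; z up out of the shell
- bay_1 (a point): where the centre of a cell seated in the nearer bay lies: 18 mm above the shell's floor, 139 mm from the hinge axis; shell axes, the cell lies along y. End ribs carry it 5 mm above the floor between cheeks 28 mm apart and 9 mm higher than the ribs; end stops are 74 mm apart. The middle 39 mm of the bay has no ribs or cheeks, for the fingers
- bay_2 (a point): the same for the farther bay, 79 mm from the hinge axis, 60 mm beyond bay_1. Beside a seated cell 24 mm are free to the near wall, 34 mm to the other cell, 22 mm to the low divider
- board_bay (a point): centre of the floor of the board compartment, 38 mm (x) by 98 mm (y), between the low divider and the low far wall, both 6 mm above its floor; shell axes
- cell_a: round battery cell in green wrap, 26 mm diameter, 65 mm long, 94 g. Origin at its centre, x axis along its length towards the button end (small steel button, 11 mm diameter, with a white band round the edge); its y and z axes may point anywhere round it
- cell_b: a second cell like cell_a. One of the two lies button up the slope, the other button down; which is on the left varies
- cell_a_button (a point): end face of cell_a's button, 32.5 mm from the cell's centre
- cell_b_button (a point): end face of cell_b's button, 32.5 mm from the cell's centre
- rack: grey sloping rack, 126 mm wide (y), plate inclined 30 degrees, descending along its +x, so its high side is towards the robot; origin under its middle on the table. The two cells lie along the slope 72 mm apart (y), centres 52 mm above the table, 8 mm clear of the plate on saddles at their ends (middle 39 mm free at the sides), lower ends against stops
- board: battery protection board: green plate 86 mm (x) by 30 mm (y) by 4 mm, with a ribbed metal heat sink in the middle, 46 mm (x) by 12 mm (y), rising from 4 to 22 mm, to grip it by, and a white connector 12 by 22 by 9 mm at its +x end; 50 g. Origin at the centre of its underside, z up
- board_plug (a point): under the connector, on the top face of the board, 36 mm from the board's centre along its +x
- multimeter: bystander: yellow multimeter 150 by 78 by 36 mm, 42 mm high at its dial; origin under its centre
- tape_roll: bystander: roll of amber tape, 64 mm outside diameter, 19 mm high; origin under its centre
- screwdriver: bystander: screwdriver 170 mm long lying on the bench
- holder: aluminium base, 200 by 118 mm, that carries the half-shell; origin on the table under its middle, hinge axis 87.5 mm from it along +x. The shell is an open tray, 179 mm (x) by 104 mm (y); floor 4 mm, walls 3 mm thick, 24 mm high over the underside, but only 10 mm for the far wall and the divider. Its +y end wall has a notch 30 mm wide, down to the floor, between the two cell bays
There are look-alikes about, which are no part of the job. Leave any green or turquoise look-alike of the holder alone.

How it is judged:
By the outcome, as a careful person would: the job done as asked, in the order asked, and still so for the second after the job is handed in, with the robot touching nothing.
It also fails if it takes over 72 s, if anything falls off the work surface, if the arm or the gripper's body presses on something with over 40 N, if the wrist force passes 120 N, or if a joint passes its speed limit or range.

ROBOT

A 6-joint arm with a two-finger parallel gripper is mounted at the origin on the work surface. World frame = base frame: x ahead of the robot, y to its left, z up, the work surface at z = 0. Lengths are in m, angles in rad, forces in N, time in s.
With the tool pointing down it reaches from about 0.375 to 0.9 m from the base axis. Payload 3.1 kg.
Tool frame: the origin (TCP) lies midway between the tips of the shut fingers; the grasp point (between the pads) lies 19 mm behind it; z points along the fingers, y is the line along which they close (so a half turn about z gives the same grasp; the last joint's range is limited). The gripper opens to 85 mm and grips with 20 to 120 N. Pads are 22 mm wide; open, the fingers measure 114 mm over their backs; the gripper's body (76 mm by 85 mm) begins 54 mm behind the grasp point. The pads swing forward as they close: fully open they stand 13 mm farther back than shut.
Start: joints at [1.157, 0.527, 1.433, -0, 1.181, -0.178], TCP at [0.145, 0.608, 0.231] pointing down, gripper open.
Joint ranges: [-3.08, 3.08], [-0.75, 2.2], [0.22, 2.44], [-1.43, 4.57], [0, 2.65], [-2.85, 2.85]. Speed limits (rad/s): [2.79, 2.79, 3.14, 3.14, 3.14, 3.14].

INTERFACE

Orientations are given as a unit quaternion [w, x, y, z].
In Python, from bench import arm gives the robot as it stands.
- The arm moves only by the tool apply_moves, never from a script. Its argument "motion" is a list of rows, each a list of 3 entries, a list of its own where there are three numbers: the shift along the tool's x, y, z in mm, then the turn, a rotation vector about the tool's x, y, z in degrees, then the finger opening in mm, from 0 to 85.4. A call has 1 to 20 rows; each row is the pose to reach, as a shift and turn from the pose commanded when the call began, along the tool's axes at that moment; what a row does not reach only later rows make up. A row lasts 1/10 s, in which the tool goes at most 50 mm and 8.59 degrees, less where a joint would pass 70% of its speed; a pose out of reach is approached as far as the arm can. A call with a gripper value outside its range is refused whole. The fingers move at their own pace and stop on an object; "squeeze" is the grip in N (left out, the last holds). Time passes only in rows, so rows that repeat a pose let the fingers close. It gives the time, the measured TCP pose, the force, the opening and the grip force at its end, in the units of the state.
- arm.observe(): the state, without advancing time (a new reading comes with each control period).
- arm.read_camera(name): name is "scene" or "top"; returns a dict with "pixels" (400x640x3 uint8, red, green, blue), "fx", "fy", "cx", "cy" (pixels), "world_to_cam" (4x4, takes a point from world to camera coordinates). Camera axes: x right, y up, looking along -z (the intrinsics and any distortion apply to the point x, -y, -z); pixel columns grow to the right and rows downward; lengths in m; the calibration is good to about 2 mm. A picture is of the moment at which its call begins. There is no depth.
- arm.sign_off(): hands the job in; it is judged then, once.
The state is a dict: "t": time; "joint_positions": joint angles; "qd": joint speeds; "tau": joint torques, N m; "tool_pos": TCP position; "tool_rot": TCP orientation; "force": force on the tool from outside, world axes, zero at the start; "wrist_torque": the same for the moment, N m; "gripper_width": finger opening in m; "finger_force": force on a finger pad.
Only numpy, scipy, OpenCV 4.12 (cv2) and the standard library are available. Lean on these libraries where they do the work, as an engineer would, in place of code of your own. Each camera call takes 0.05 s, during which the arm holds its last target. There are 200 camera calls.

## Working session

There is one attempt and no reset: what is moved stays moved. The work goes in short steps, Python scripts to look and compute and a tool call to move; the robot and the scene stay as the last step left them, time stands still between calls to the robot, and variables do not carry over. Pictures are saved under pics/ and viewed, at most 10 in all, crops included, and the job is handed in when it is done.

Besides the shell and the picture viewer there is one more tool, called after "Emit:" as a command line: name --argument value ..., lists and objects as JSON in quotes. apply_moves: Moves the arm, as the interface text tells. Its arguments: {"type":"object","properties":{"motion":{"type":"array","items":{"type":"array"}},"squeeze":{"type":"number"}},"required":["motion"]}

```bash
mkdir -p pics; ls; cat > h.py <<'E'
import numpy as np, cv2
from scipy.spatial.transform import Rotation as R
from bench import arm
def snap(n,f):
    c=arm.read_camera(n); cv2.imwrite('pics/'+f,c['pixels'][:,:,::-1]); np.savez('pics/'+n+'.npz',**{k:c[k] for k in c}); return c
def ray(c,u,v):
    M=np.array(c['world_to_cam']); Rt=M[:3,:3]; o=-Rt.T@M[:3,3]
    d=Rt.T@np.array([(u-c['cx'])/c['fx'],-(v-c['cy'])/c['fy'],-1.]); return o,d/np.linalg.norm(d)
def atz(c,u,v,z):
    o,d=ray(c,u,v); return o+d*(z-o[2])/d[2]
def proj(c,p):
    M=np.array(c['world_to_cam']); q=M[:3,:3]@np.asarray(p)+M[:3,3]
    return np.array([c['cx']+c['fx']*q[0]/-q[2], c['cy']-c['fy']*q[1]/-q[2]])
def load(n): return dict(np.load('pics/'+n+'.npz',allow_pickle=True))
E
python3 - <<'E'
from h import *
for n in ('top','scene'):
    c=snap(n,n+'0.png'); print({k:c[k] for k in c if k!='pixels'})
print(arm.observe())
E
```

```text
pics
{'fx': 392.62996067058646, 'fy': 392.62996067058646, 'cx': 318.0480997047876, 'cy': 191.2313599408739, 'world_to_cam': array([[-0.01021286, -0.99969363, -0.02254669,  0.05829473],
       [ 0.99631   , -0.0120947 ,  0.0849712 , -0.54012724],
       [-0.08521786, -0.02159569,  0.99612828, -0.94654047],
       [ 0.        ,  0.        ,  0.        ,  1.        ]])}
{'fx': 373.17958449553686, 'fy': 373.17958449553686, 'cx': 317.75263649845925, 'cy': 199.22737464607263, 'world_to_cam': array([[ 0.20666525,  0.97840644, -0.00321243, -0.14882845],
       [-0.74974287,  0.16047329,  0.6419766 ,  0.34554068],
       [ 0.62862954, -0.13026576,  0.7667175 , -1.24511576],
       [ 0.        ,  0.        ,  0.        ,  1.        ]])}
{'t': 0.1, 'joint_positions': array([ 1.15753668e+00,  5.28390720e-01,  1.43379571e+00,  1.84613341e-05,
        1.18143877e+00, -1.78446702e-01]), 'qd': array([ 1.13823786e-04, -2.48223181e-03, -3.04763856e-03,  2.39629168e-03,
       -8.08456477e-05,  2.46757428e-03]), 'tau': array([-2.98973209e-04, -4.43304920e+01, -1.78585356e+01, -2.46587269e-04,
        3.86943444e-03, -4.40189964e-06]), 'tool_pos': array([0.14507554, 0.60724518, 0.23041388]), 'tool_rot': array([-3.04465660e-04,  1.17140359e-01,  9.93114849e-01, -9.69630157e-04]), 'force': array([-0.03271739,  0.52021948,  0.48671586]), 'wrist_torque': array([-0.00889299, -0.003397  , -0.01789716]), 'finger_force': 0.0, 'gripper_width': 0.08485593085224447}
```

View pics/top0.png

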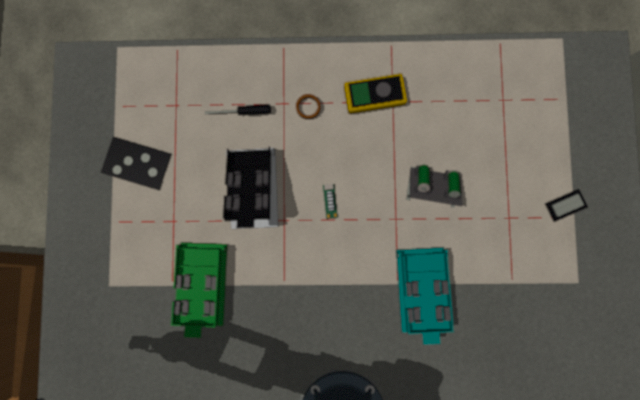

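View pics/scene0.png

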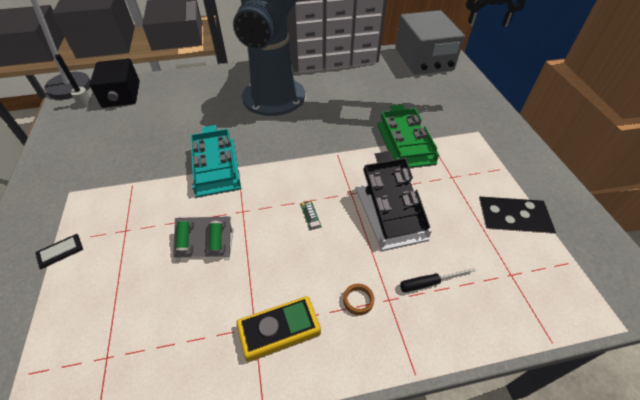

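The top view shows the black shell at (250,188), tilted, with its tab at the bottom (255,225). The board is at (330,200), and the rack with cells at (424,178) and (454,184). The green and turquoise look-alikes are at the bottom. The meter, tape and screwdriver are beyond the work area. I'll enlarge these regions.

```bash
python3 - <<'E'
from h import *
def crop(n,u0,v0,w,h,s,W,H):
    im=load(n)['pixels'][v0:v0+h,u0:u0+w,::-1]
    im=cv2.resize(im,None,fx=s,fy=s,interpolation=cv2.INTER_CUBIC); im=cv2.convertScaleAbs(im,alpha=1.5,beta=20)
    for k in range(0,w,10): cv2.line(im,(k*s,0),(k*s,8 if k%50 else 16),(0,0,255),1); 
    for k in range(0,h,10): cv2.line(im,(0,k*s),(8,k*s),(0,0,255),1)
    return im
a=np.zeros((600,800,3),np.uint8)
x=crop('top',210,140,80,100,5,0,0); a[:500,:400]=x
x=crop('scene',350,150,80,100,5,0,0); a[:500,400:800]=x
cv2.imwrite('pics/c1.png',a[:500])
a=np.zeros((600,800,3),np.uint8)
a[:350,:420]=crop('top',400,155,60+10,50,6,0,0)[:350,:420] if 0 else cv2.copyMakeBorder(crop('top',400,160,70,50,6,0,0),0,50,0,0,0)
a[:300,420:800]=crop('scene',170,205,76,60,5,0,0)
a[350:600,0:250]=crop('top',310,175,50,50,5,0,0)
a[350:600,420:670]=crop('scene',290,190,50,50,5,0,0)
cv2.imwrite('pics/c2.png',a)
E
```

```text
(no output)
```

View pics/c1.png

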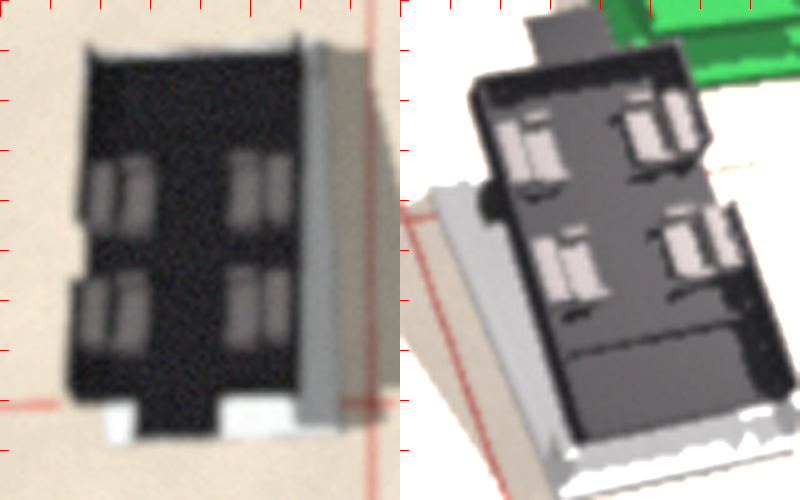

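View pics/c2.png

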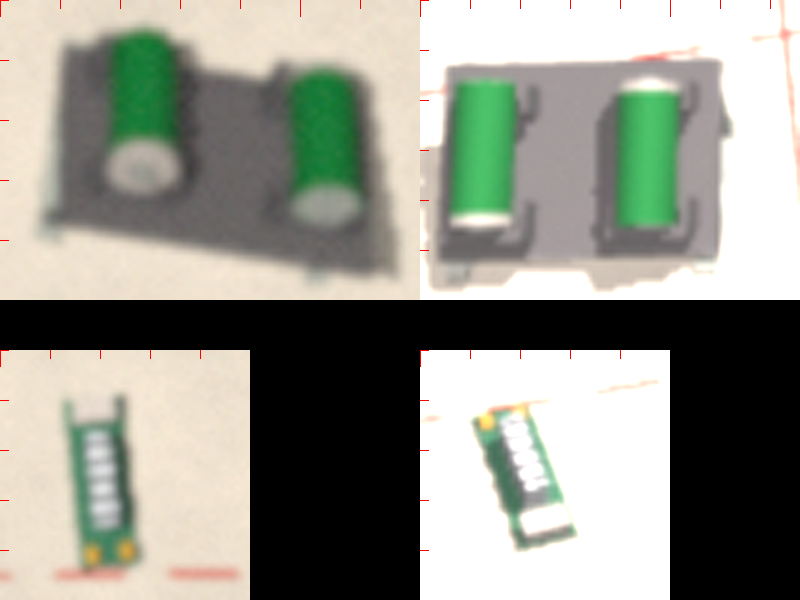

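Close up:
- **Shell:** the notch is on the left in the top view at (226,190). The near corners are at (223.6,220.6) and (270,220), and the tab's end is at (237.6–253.4,227.4).
- **Cells:** the left (+y) cell has its button up the slope. The right (-y) cell has its button down the slope.
- **Board:** its connector is at the far end.

Next I'll triangulate and fit.

```bash
cat > fit.py <<'E'
from h import *
from scipy.optimize import least_squares
T,S=load('top'),load('scene')
def fit(f,x0,obs):
    r=lambda p: np.concatenate([proj(c,f(p,k))-np.array(uv) for c,k,uv in obs])
    s=least_squares(r,x0,loss='soft_l1'); return s.x,r(s.x).reshape(-1,2).round(1)
E
python3 - <<'E'
from fit import *
ct=lambda x,y:(400+x/6,160+y/6); cs=lambda x,y:(170+(x-420)/5,205+y/5)
for nm,a,b in (('L',ct(145,111.5),cs(649,153.5)),('R',ct(325,148),cs(484,152))):
    print(nm,fit(lambda p,k:p,[.5,-.2,.05],[(T,0,a),(S,0,b)]))
bt=lambda x,y:(310+x/5,175+(y-350)/5); bs=lambda x,y:(290+(x-420)/5,190+(y-350)/5)
def bf(p,k): 
    c,s=np.cos(p[2]),np.sin(p[2]); return [p[0]+c*k[0]-s*k[1],p[1]+s*k[0]+c*k[1],.004]
a,b=.043,.015
print('board',fit(bf,[.5,0,0],[(T,(a,b),bt(65,400)),(T,(a,-b),bt(124,396)),(T,(-a,b),bt(83,570)),(T,(-a,-b),bt(138,562)),
 (S,(-a,-b),bs(472,418)),(S,(-a,b),bs(530,405)),(S,(a,-b),bs(517,550)),(S,(a,b),bs(577,535))]))
st=lambda x,y:(210+x/5,140+y/5); ss=lambda x,y:(350+(x-400)/5,150+y/5)
def sf(p,k):
    q=np.array([p[0],p[1],.03])+R.from_euler('z',p[2]).apply(R.from_euler('y',p[3]).apply(k)); return q
w=.052
obs=[(T,(0,w,.024),st(88,45)),(T,(0,-w,.024),st(299,36)),(T,(-.179,w,.024),st(68,402)),(T,(-.179,-w,.024),st(300,400)),
(T,(-.2075,.02,.024),st(138,437)),(T,(-.2075,-.02,.024),st(217,437)),
(S,(-.179,-w,.024),ss(475,82)),(S,(-.179,w,.024),ss(680,40)),(S,(-.2075,-.02,.024),ss(525,20))]
p,r=fit(sf,[.6,.15,0,.4],obs); print('shell',p,r)
print('tab',sf(p,(-.194,0,.024)))
for n in(T,S):
    M=n['world_to_cam'];print('cam',-M[:3,:3].T@M[:3,3])
E
```

```text
L (array([ 0.5662169 , -0.20052957,  0.04739663]), array([[-1.3, -0. ],
       [-1. , -0. ]]))
R (array([ 0.55050754, -0.27172964,  0.04790786]), array([[-1.1,  0. ],
       [-0.9, -0. ]]))
board (array([0.51852898, 0.0230888 , 0.07797351]), array([[-0.6, -0.8],
       [-0.5, -1.1],
       [-1.1, -0.8],
       [-0.2, -0.3],
       [-0.7, -1. ],
       [-0.9, -1. ],
       [-0.6, -0.7],
       [-0.5, -0.6]]))
shell [0.640857   0.21928771 0.02030533 0.26925419] [[-0.4 -0.9]
 [ 0.1 -0.6]
 [-0.9 -1.5]
 [-1.7 -2.5]
 [-1.5  3.3]
 [ 0.5  2.7]
 [-1.3 -0.6]
 [-1.3  0.8]
 [-1.9 -0.4]]
tab [0.46026844 0.21562029 0.10474171]
cam [0.45806737 0.03130299 0.99008534]
cam [ 1.07254088 -0.07203129  0.73234491]
```

```bash
cat >> fit.py <<'E'
def sf(p,k):
    return np.array([p[0],p[1],.03])+R.from_euler('z',p[2]).apply(R.from_euler('y',p[3]).apply(k))
E
python3 - <<'E'
from fit import *
o=.45
ct=lambda x,y:(400+x/6-o,160+y/6-o); cs=lambda x,y:(170+(x-420)/5-o,205+y/5-o)
def cf(p,k):
    c,s=np.cos(p[2]),np.sin(p[2]); return [p[0]-s*k,p[1]+c*k,.052]
print('cells',fit(cf,[.56,-.23,-.2],[(T,.036,ct(145,111.5)),(S,.036,cs(649,153.5)),(T,-.036,ct(325,148)),(S,-.036,cs(484,152))]))
bt=lambda x,y:(310+x/5-o,175+(y-350)/5-o); bs=lambda x,y:(290+(x-420)/5-o,190+(y-350)/5-o)
def bf(p,k): 
    c,s=np.cos(p[2]),np.sin(p[2]); return [p[0]+c*k[0]-s*k[1],p[1]+s*k[0]+c*k[1],.004]
a,b=.043,.015
print('board',fit(bf,[.5,0,0],[(T,(a,b),bt(65,400)),(T,(a,-b),bt(124,396)),(T,(-a,b),bt(83,570)),(T,(-a,-b),bt(138,562)),
 (S,(-a,-b),bs(472,418)),(S,(-a,b),bs(530,405)),(S,(a,-b),bs(517,550)),(S,(a,b),bs(577,535))]))
st=lambda x,y:(210+x/5-o,140+y/5-o); ss=lambda x,y:(350+(x-400)/5-o,150+y/5-o)
w=.052
obs=[(T,(0,w,.024),st(88,45)),(T,(0,-w,.024),st(299,36)),(T,(-.179,w,.0),st(68,402)),(T,(-.179,-w,.0),st(300,400)),
(T,(-.2075,.02,.024),st(138,437)),(T,(-.2075,-.02,.024),st(217,437)),
(S,(-.179,-w,.024),ss(475,82)),(S,(-.179,w,.024),ss(680,40)),(S,(-.2075,-.02,.024),ss(525,20))]
p,r=fit(sf,[.6,.15,0,.4],obs); print('shell',p,r)
print('tab',sf(p,(-.194,0,.024)),'level',sf([*p[:3],0],(-.194,0,.024)))
E
```

```text
cells (array([ 0.55958852, -0.23528858, -0.21809124]), array([[-0.5, -0.3],
       [-0.8, -0.4],
       [-0.7, -0.3],
       [-0.4, -0.3]]))
board (array([0.518508  , 0.0231717 , 0.07840318]), array([[-0.1, -0.4],
       [-0.1, -0.7],
       [-0.7, -0.4],
       [ 0.3,  0.2],
       [-0.2, -0.5],
       [-0.4, -0.5],
       [-0.1, -0.2],
       [-0.1, -0.1]]))
shell [0.64264447 0.22011657 0.02621174 0.3126153 ] [[-0.3 -1.4]
 [ 0.2 -1.4]
 [ 1.5  0.2]
 [-0.1 -1.1]
 [-1.8  1.4]
 [ 0.3  0.7]
 [ 0.  -0.8]
 [ 0.3  0.4]
 [-0.4 -1. ]]
tab [0.4654892  0.21547196 0.11250114] level [0.44871111 0.21503207 0.054     ]
```

```bash
cat >> h.py <<'E'
def down(psi):
    c,s=np.cos(psi),np.sin(psi); return np.array([[-c,-s,0],[-s,c,0],[0,0,-1]]).T
def rel(targets,pr=True):
    o=arm.observe(); q=np.array(o['tool_rot']); Rt=R.from_quat([*q[1:],q[0]]); p=o['tool_pos']
    print('t',round(o['t'],2),'pos',np.round(p,4),'F',np.round(o['force'],1),'q',np.round(o['joint_positions'],2),'w',round(o['gripper_width'],4))
    for pos,M in targets:
        print((Rt.inv().apply(np.array(pos)-p)*1000).round(1).tolist(),np.degrees((Rt.inv()*R.from_matrix(M)).as_rotvec()).round(1).tolist())
E
python3 - <<'E'
from h import *
D=down(.026)
h=np.array([.6426,.2201,.03])
def tab(a,dz=0):
    return h+R.from_euler('z',.026).apply(R.from_euler('y',a).apply([-.194,0,.024]))+[0,0,dz]
rel([(tab(.35,.05),D),(tab(.35,.01),D),(tab(.2),D),(tab(.1),D),(tab(0.05),D),(tab(0),D)])
E
```

```text
t 0.1 pos [0.1451 0.6072 0.2304] F [-0.   0.5  0.5] q [ 1.16  0.53  1.43  0.    1.18 -0.18] w 0.0849
[-405.8, -305.5, 61.8] [-0.1, -0.0, -14.9]
[-405.9, -305.4, 101.8] [-0.1, -0.0, -14.9]
[-394.9, -308.3, 138.8] [-0.1, -0.0, -14.9]
[-389.8, -309.6, 157.6] [-0.1, -0.0, -14.9]
[-388.0, -310.1, 167.2] [-0.1, -0.0, -14.9]
[-386.6, -310.4, 176.9] [-0.1, -0.0, -14.9]
```

Emit:
apply_moves --motion '[[[-406, -305, 62], [0, 0, -15], 0], [[-406, -305, 62], [0, 0, -15], 0], [[-406, -305, 62], [0, 0, -15], 0], [[-406, -305, 62], [0, 0, -15], 0], [[-406, -305, 62], [0, 0, -15], 0], [[-406, -305, 62], [0, 0, -15], 0], [[-406, -305, 62], [0, 0, -15], 0], [[-406, -305, 62], [0, 0, -15], 0], [[-406, -305, 62], [0, 0, -15], 0], [[-406, -305, 62], [0, 0, -15], 0], [[-406, -305, 62], [0, 0, -15], 0], [[-406, -305, 62], [0, 0, -15], 0], [[-406, -305, 62], [0, 0, -15], 0], [[-406, -305, 62], [0, 0, -15], 0]]'

```text
t: 1.5
tool_pos: [0.4678, 0.218, 0.1693]
tool_rot: [-0.001, -0.015, 1.0, 0.0]
force: [-0.1, 0.1, 0.1]
gripper_width: -0.0002
finger_force: 0.0
```

Emit:
apply_moves --motion '[[[0, -2, 30], [0, 0, 0], 0], [[0, -2, 45], [0, 0, 0], 0], [[2, -2, 54], [0, 0, 0], 0], [[5, -2, 62], [0, 0, 0], 0], [[8, -2, 70], [0, 0, 0], 0], [[11, -2, 78], [0, 0, 0], 0], [[13, -2, 86], [0, 0, 0], 0], [[15, -2, 94], [0, 0, 0], 0], [[17, -2, 102], [0, 0, 0], 0], [[18, -2, 107], [0, 0, 0], 0], [[19, -2, 110], [0, 0, 0], 0]]'

```text
t: 2.6
tool_pos: [0.4508, 0.2141, 0.0588]
tool_rot: [0.0, -0.013, 1.0, -0.0]
force: [-0.2, 0.5, 0.7]
gripper_width: 0.0002
finger_force: 0.6
```

Emit:
apply_moves --motion '[[[0, 0, 3], [0, 0, 0], 0], [[0, 0, 5], [0, 0, 0], 0], [[0, 0, 6], [0, 0, 0], 0], [[0, 0, 6], [0, 0, 0], 0]]'

```text
t: 3.0
tool_pos: [0.4502, 0.2141, 0.054]
tool_rot: [0.0, -0.014, 1.0, -0.0]
force: [-0.9, -0.2, 6.8]
gripper_width: -0.0
finger_force: 3.3
```

```bash
python3 - <<'E'
from h import *
o=arm.observe();print(o['force'],o['tool_pos'],o['finger_force'])
S=snap('scene','scene1.png');T=snap('top','top1.png')
def crop(c,u0,v0,w,h,s): return cv2.convertScaleAbs(cv2.resize(c['pixels'][v0:v0+h,u0:u0+w,::-1],None,fx=s,fy=s,interpolation=cv2.INTER_CUBIC),alpha=1.3,beta=15)
a=np.hstack([crop(T,210,130,80,110,5),crop(S,350,150,80,110,5)]); cv2.imwrite('pics/c3.png',a)
E
```

```text
[-0.87710523 -0.18360628  6.81181406] [0.4502424  0.2141496  0.05399264] 3.285723254084587
```

View pics/c3.png

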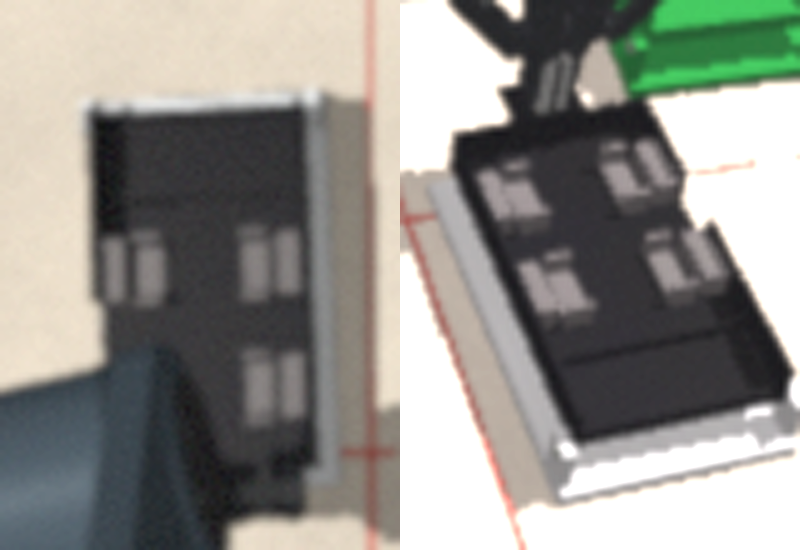

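The shell now looks level. The top view shows the far wall at row ~150 and the bays at (237,183) and (263,182), with the arm over the near part. I'll press a little more to seat it, then clear the view.

Emit:
apply_moves --motion '[[[0, 0, 2], [0, 0, 0], 0], [[0, 0, 3], [0, 0, 0], 0], [[0, 0, 3], [0, 0, 0], 0]]'

```text
t: 3.4
tool_pos: [0.4503, 0.2142, 0.0536]
tool_rot: [0.001, -0.014, 1.0, 0.0]
force: [-5.6, -1.4, 29.3]
gripper_width: -0.0002
finger_force: 15.0
```

```bash
python3 - <<'E'
from h import *
g=-.218;a=np.array([np.cos(g)*.866,np.sin(g)*.866,-.5]);n=np.array([np.cos(g)*.5,np.sin(g)*.5,.866]);yr=np.array([-np.sin(g),np.cos(g),0])
L=np.array([.5596,-.2353,.052])+.036*yr; Rr=np.array([.5596,-.2353,.052])-.036*yr
ML=np.array([-a,np.cross(-n,-a),-n]).T; MR=np.array([a,np.cross(-n,a),-n]).T
print(L,Rr,ML,MR)
np.savez('g.npz',L=L,Rr=Rr,ML=ML,MR=MR,n=n,a=a)
rel([(L+n*.07,ML),(L-n*.013,ML),(L+n*.15,ML)])
E
```

```text
[ 0.56738599 -0.20015205  0.052     ] [ 0.55181401 -0.27044795  0.052     ] [[-0.84550347  0.21626788 -0.48816598]
 [ 0.18729622  0.976289    0.1081387 ]
 [ 0.5         0.         -0.866     ]] [[ 0.84550347 -0.21626788 -0.48816598]
 [-0.18729622 -0.976289    0.1081387 ]
 [-0.5         0.         -0.866     ]]
t 3.4 pos [0.4503 0.2142 0.0536] F [-5.6 -1.4 29.3] q [ 0.22  0.66  1.89 -0.    0.59 -1.38] w -0.0002
[-139.7, -425.9, -58.8] [-3.7, 29.9, 13.7]
[-99.4, -415.8, 13.1] [-3.7, 29.9, 13.7]
[-178.6, -435.6, -128.0] [-3.7, 29.9, 13.7]
```

Emit:
apply_moves --motion '[[[0, 0, -40], [0, 0, 0], 0], [[0, 0, -85], [0, 0, 0], 0], [[-179, -436, -131], [-3.7, 29.9, 13.7], 50], [[-179, -436, -131], [-3.7, 29.9, 13.7], 50], [[-179, -436, -131], [-3.7, 29.9, 13.7], 50], [[-179, -436, -131], [-3.7, 29.9, 13.7], 50], [[-179, -436, -131], [-3.7, 29.9, 13.7], 50], [[-179, -436, -131], [-3.7, 29.9, 13.7], 50], [[-179, -436, -131], [-3.7, 29.9, 13.7], 50], [[-179, -436, -131], [-3.7, 29.9, 13.7], 50], [[-179, -436, -131], [-3.7, 29.9, 13.7], 50], [[-179, -436, -131], [-3.7, 29.9, 13.7], 50], [[-179, -436, -131], [-3.7, 29.9, 13.7], 50], [[-179, -436, -131], [-3.7, 29.9, 13.7], 50], [[-179, -436, -131], [-3.7, 29.9, 13.7], 50]]'

```text
t: 4.9
tool_pos: [0.6403, -0.2152, 0.1809]
tool_rot: [-0.259, 0.104, 0.96, 0.029]
force: [-0.1, 0.5, -0.7]
gripper_width: 0.0505
finger_force: 0.0
```

```bash
python3 - <<'E'
from h import *
g=np.load('g.npz');L,n,ML=g['L'],g['n'],g['ML']
rel([(L+n*.05,ML),(L-n*.013,ML)])
S=snap('scene','scene2.png');T=snap('top','top2.png')
def crop(c,u0,v0,w,h,s): return cv2.convertScaleAbs(cv2.resize(c['pixels'][v0:v0+h,u0:u0+w,::-1],None,fx=s,fy=s,interpolation=cv2.INTER_CUBIC),alpha=1.6,beta=20)
a=np.hstack([crop(T,210,140,80,100,5),crop(S,350,150,80,100,5)]); cv2.imwrite('pics/c4.png',a)
E
```

```text
t 4.9 pos [ 0.6403 -0.2152  0.1809] F [-0.1  0.5 -0.7] q [-0.44  0.9   0.9  -0.12  1.85 -1.8 ] w 0.0505
[-0.3, -1.1, 98.9] [0.0, -0.2, 0.1]
[-0.5, -1.1, 161.9] [0.0, -0.2, 0.1]
```

View pics/c4.png

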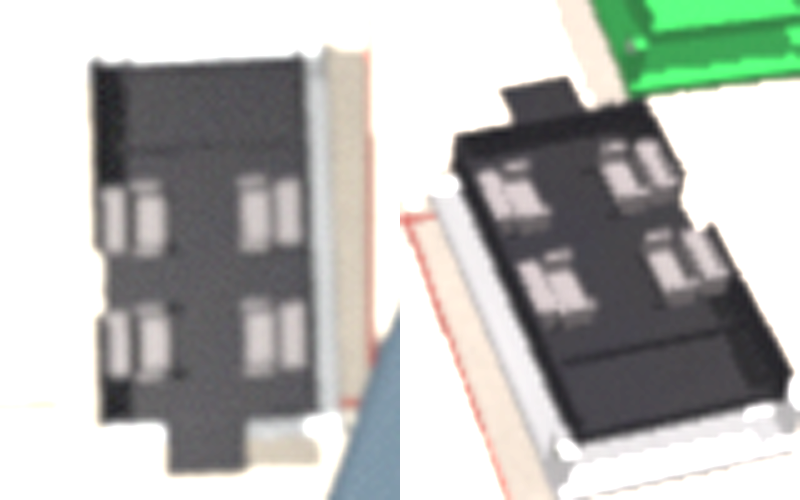

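```bash
python3 - <<'E'
from fit import *
o=.45
st=lambda x,y:(210+x/5-o,140+y/5-o); ss=lambda x,y:(350+(x-400)/5-o,150+y/5-o)
w=.052
f=lambda p,k: sf([*p,0],k)
obs=[(T,(0,w,.024),st(93,62)),(T,(0,-w,.024),st(305,58)),(T,(-.179,w,.024),st(102,422)),
(T,(-.2075,.02,.024),st(168,472)),(T,(-.2075,-.02,.024),st(245,471)),
(S,(-.179,-w,.024),ss(455,138)),(S,(-.179,w,.024),ss(648,98)),(S,(-.2075,-.02,.024),ss(503,92)),(S,(-.2075,.02,.024),ss(570,79)),(S,(0,w,.024),ss(790,372))]
p,r=fit(f,[.6,.2,0],obs); print('shell',p);print(r)
for k in ((-.079,.03,.012),(-.079,-.03,.012),(-.139,.03,.012),(-.139,-.03,.012)):
    print(k,((proj(T,f(p,k))-[210,140]+o)*5).round(0),((proj(S,f(p,k))-[350,150]+o)*5+[400,0]).round(0))
for nm,k in(('bay1',(-.139,0,.022)),('bay2',(-.079,0,.022)),('board',(-.022,0,.004)),('tab',(-.194,0,.024))): print(nm,f(p,k).round(4))
E
```

```text
shell [0.64345556 0.21742633 0.02278461]
[[-0.2 -2.4]
 [ 0.1 -3.1]
 [-1.  -0.4]
 [-0.7  1.1]
 [ 0.6  0.8]
 [-0.7 -0.7]
 [-0.1  0.4]
 [-1.7 -1.5]
 [-0.2 -1.5]
 [ 0.7  1.2]]
(-0.079, 0.03, 0.012) [145. 213.] [677. 271.]
(-0.079, -0.03, 0.012) [268. 209.] [557. 294.]
(-0.139, 0.03, 0.012) [147. 336.] [631. 180.]
(-0.139, -0.03, 0.012) [270. 332.] [516. 201.]
bay1 [0.5045 0.2143 0.052 ]
bay2 [0.5645 0.2156 0.052 ]
board [0.6215 0.2169 0.034 ]
tab [0.4495 0.213  0.054 ]
```

Emit:
apply_moves --motion '[[[0, -1, 50], [0, 0, 0], 50], [[0, -1, 90], [0, 0, 0], 50], [[0, -1, 115], [0, 0, 0], 50], [[0, -1, 130], [0, 0, 0], 50], [[0, -1, 130], [0, 0, 0], 50]]'

```text
t: 5.5
tool_pos: [0.5748, -0.2014, 0.0672]
tool_rot: [-0.261, 0.104, 0.959, 0.029]
force: [0.1, 0.1, -0.0]
gripper_width: 0.0499
finger_force: 0.0
```

Emit:
apply_moves --motion '[[[0, 0, 15], [0, 0, 0], 50], [[0, 0, 25], [0, 0, 0], 50], [[0, 0, 31], [0, 0, 0], 50], [[0, 0, 31], [0, 0, 50], 50]]' --squeeze 30

```text
t: 5.9
tool_pos: [0.5617, -0.1998, 0.0417]
tool_rot: [-0.26, 0.178, 0.949, 0.009]
force: [0.2, -0.3, -0.2]
gripper_width: 0.05
finger_force: 0.0
```

A typo in my last row turned the tool by about 8.6°. No force was felt, so I'll correct it before closing.

```bash
python3 - <<'E'
from h import *
g=np.load('g.npz');L,n,ML=g['L'],g['n'],g['ML']
rel([(L-n*.012,ML)])
T=snap('top','top3.png')
S=snap('scene','scene3.png')
E
```

```text
t 5.9 pos [ 0.5617 -0.1998  0.0417] F [ 0.2 -0.3 -0.2] q [-0.47  0.95  1.23 -0.12  1.48 -1.62] w 0.05
[0.4, 0.8, 0.3] [0.0, -0.1, -8.8]
```

Emit:
apply_moves --motion '[[[0, 1, 0], [0, 0, -8.5], 50], [[0, 1, 0], [0, 0, -8.7], 50], [[0, 1, 0], [0, 0, -8.7], 50], [[0, 1, 0], [0, 0, -8.7], 20], [[0, 1, 0], [0, 0, -8.7], 20], [[0, 1, 0], [0, 0, -8.7], 20], [[0, 1, 0], [0, 0, -8.7], 20], [[0, 1, 0], [0, 0, -8.7], 20]]' --squeeze 30

```text
t: 6.8
tool_pos: [0.5626, -0.1994, 0.0422]
tool_rot: [-0.258, 0.104, 0.96, 0.029]
force: [0.9, 1.0, 2.0]
gripper_width: 0.025
finger_force: 29.3
```

Emit:
apply_moves --motion '[[[0, 0, -10], [0, 0, 0], 20], [[0, 0, -30], [0, 0, 0], 20], [[0, 0, -60], [0, 0, 0], 20], [[0, 0, -90], [0, 0, 0], 20], [[0, 0, -90], [0, 0, 0], 20]]' --squeeze 40

```text
t: 7.3
tool_pos: [0.6105, -0.2108, 0.1236]
tool_rot: [-0.253, 0.104, 0.962, 0.027]
force: [-0.2, 0.0, -1.0]
gripper_width: 0.0245
finger_force: 39.3
```

```bash
python3 - <<'E'
from h import *
P=down(-np.pi/2+.0235)
rel([(np.array([.5645,.2156,.052-.012])+[0,0,.08],P)])
S=snap('scene','scene4.png')
E
```

```text
t 7.3 pos [ 0.6105 -0.2108  0.1236] F [-0.2  0.  -1. ] q [-0.45  0.91  1.05 -0.12  1.68 -1.79] w 0.0245
[117.2, 406.6, 69.7] [-19.6, -24.9, 74.5]
```

Emit:
apply_moves --motion '[[[117, 407, 70], [-19.6, -24.9, 74.5], 20], [[117, 407, 70], [-19.6, -24.9, 74.5], 20], [[117, 407, 70], [-19.6, -24.9, 74.5], 20], [[117, 407, 70], [-19.6, -24.9, 74.5], 20], [[117, 407, 70], [-19.6, -24.9, 74.5], 20], [[117, 407, 70], [-19.6, -24.9, 74.5], 20], [[117, 407, 70], [-19.6, -24.9, 74.5], 20], [[117, 407, 70], [-19.6, -24.9, 74.5], 20], [[117, 407, 70], [-19.6, -24.9, 74.5], 20], [[117, 407, 70], [-19.6, -24.9, 74.5], 20], [[117, 407, 70], [-19.6, -24.9, 74.5], 20], [[117, 407, 70], [-19.6, -24.9, 74.5], 20], [[117, 407, 70], [-19.6, -24.9, 74.5], 20], [[117, 407, 70], [-19.6, -24.9, 74.5], 20]]'

```text
t: 8.75
tool_pos: [0.5611, 0.2162, 0.1179]
tool_rot: [-0.005, 0.7, 0.715, -0.002]
force: [-0.2, -0.6, -0.1]
gripper_width: 0.0245
finger_force: 39.4
```

```bash
python3 - <<'E'
from h import *
P=down(-np.pi/2+.0235)
B=np.array([.5645,.2156,.052-.012])
rel([(B+[0,0,.03],P),(B,P)])
E
```

```text
t 8.75 pos [0.5611 0.2162 0.1179] F [-0.2 -0.6 -0.1] q [0.18 0.64 1.58 0.01 0.92 0.15] w 0.0245
[-0.8, 3.9, 47.9] [-0.6, -0.2, -0.1]
[-1.0, 4.2, 77.9] [-0.6, -0.2, -0.1]
```

Emit:
apply_moves --motion '[[[-1, 3, 30], [-0.6, -0.2, 0], 20], [[-1, 3, 50], [-0.6, -0.2, 0], 20], [[-1, 3, 50], [-0.6, -0.2, 0], 20]]'

```text
t: 9.05
tool_pos: [0.5613, 0.2153, 0.0656]
tool_rot: [-0.002, 0.7, 0.715, -0.002]
force: [-1.3, -0.6, -0.6]
gripper_width: 0.0242
finger_force: 39.4
```

```bash
python3 - <<'E'
from h import *
o=arm.observe();print(o['tool_pos'],o['tool_rot'])
S=snap('scene','scene5.png');T=snap('top','top5.png')
def crop(c,u0,v0,w,h,s): return cv2.convertScaleAbs(cv2.resize(c['pixels'][v0:v0+h,u0:u0+w,::-1],None,fx=s,fy=s,interpolation=cv2.INTER_CUBIC),alpha=1.6,beta=20)
a=np.hstack([crop(T,222,145,56,80,7),crop(S,358,160,56,80,7)]); cv2.imwrite('pics/c5.png',a)
# contours of shell features from the clear images, prints strips
old=cv2.imread('pics/top2.png'); g=cv2.cvtColor(old,cv2.COLOR_BGR2GRAY)
print(g[170:220,234:245].mean(1).round(0).astype(int).tolist())
print(g[170:220,258:269].mean(1).round(0).astype(int).tolist())
E
```

```text
[0.56133019 0.21525994 0.06557114] [-0.00203408  0.69952473  0.71460218 -0.00217694]
[35, 38, 41, 41, 42, 47, 60, 68, 66, 71, 82, 86, 87, 88, 88, 87, 88, 86, 80, 74, 69, 57, 49, 48, 48, 48, 48, 48, 49, 50, 57, 66, 73, 79, 87, 92, 93, 94, 95, 95, 94, 94, 91, 84, 76, 68, 54, 44, 43, 44]
[39, 41, 40, 42, 49, 63, 78, 83, 92, 100, 102, 102, 102, 102, 102, 102, 100, 93, 82, 68, 52, 44, 44, 44, 44, 44, 44, 44, 46, 56, 71, 81, 88, 97, 101, 101, 101, 100, 101, 101, 100, 97, 88, 79, 69, 55, 47, 46, 47, 46]
```

View pics/c5.png

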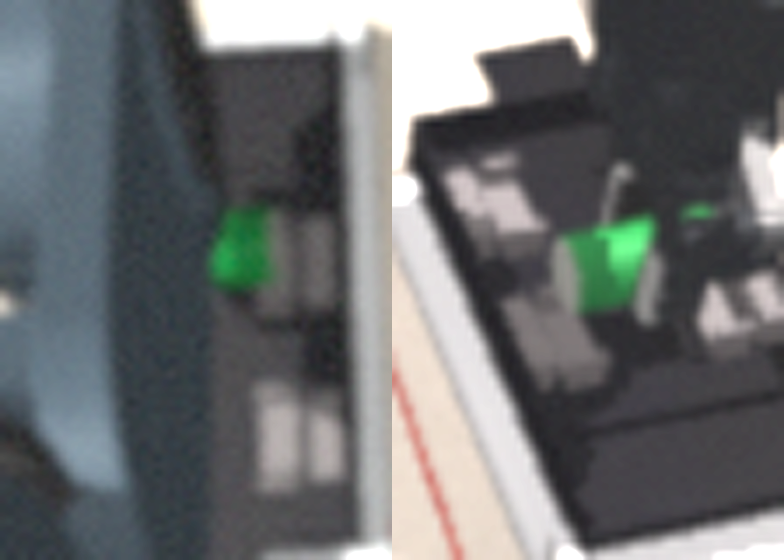

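```bash
python3 - <<'E'
from h import *
T=load('top')
for z in(.039,.048):
    print(z,atz(T,263,182.1,z).round(4),atz(T,263,206.9,z).round(4),atz(T,239,183,z).round(4))
im=T['pixels'].astype(int); gr=(im[:,:,1]-np.maximum(im[:,:,0],im[:,:,2])).clip(0)
for u in range(252,262):
    col=gr[165:200,u].astype(float); col[col<8]=0
    if col.sum()>0:
        r=np.flatnonzero(col>col.max()*.5)+165; print(u,r[0],r[-1],round((col*np.arange(165,200)).sum()/col.sum(),2),col.max())
print(atz(T,258,180,.0776))
g=cv2.cvtColor(cv2.imread('pics/top2.png'),cv2.COLOR_BGR2GRAY)
print(g[177:188,225:275].mean(0).astype(int).tolist())
print(g[202:212,225:275].mean(0).astype(int).tolist())
E
```

```text
0.039 [0.5635 0.1863 0.039 ] [0.5028 0.1862 0.039 ] [0.562  0.2452 0.039 ]
0.048 [0.5625 0.1848 0.048 ] [0.5024 0.1847 0.048 ] [0.561  0.2432 0.048 ]
252 180 184 182.02 29.0
253 179 184 181.29 46.0
254 177 185 180.61 51.0
255 175 185 180.27 45.0
256 175 185 180.26 41.0
257 175 185 180.2 39.0
258 175 185 180.07 39.0
259 175 184 179.92 35.0
260 175 185 180.4 23.0
261 182 184 183.1 12.0
[0.56429418 0.19176875 0.0776    ]
[208, 200, 169, 115, 66, 65, 91, 107, 107, 89, 61, 56, 82, 103, 109, 108, 101, 82, 58, 45, 45, 45, 45, 44, 45, 44, 44, 43, 43, 43, 43, 44, 56, 80, 100, 107, 108, 103, 89, 77, 89, 106, 111, 108, 90, 62, 57, 90, 116, 123]
[206, 205, 195, 163, 108, 70, 76, 97, 111, 108, 87, 58, 59, 88, 108, 114, 113, 104, 84, 57, 45, 46, 48, 48, 48, 47, 47, 47, 46, 46, 46, 45, 48, 62, 89, 107, 113, 113, 107, 91, 79, 92, 110, 116, 110, 92, 61, 58, 91, 116]
```

The top view shows the held cell over the farther bay. Its axis is at row 180.1 and the rib centre at row 182.1. After allowing for camera bias, that calls for a shift of about 1.3 mm towards the robot. Along y it matches to within 1 mm.

Emit:
apply_moves --motion '[[[0, -1.3, 8], [0, 0, 0], 20], [[0, -1.3, 16], [0, 0, 0], 20], [[0, -1.3, 20], [0, 0, 0], 20], [[0, -1.3, 21], [0, 0, 0], 20], [[0, -1.3, 21], [0, 0, 0], 20]]'

```text
t: 9.65
tool_pos: [0.5618, 0.217, 0.0472]
tool_rot: [-0.0, 0.699, 0.715, 0.0]
force: [-0.4, 0.4, -1.1]
gripper_width: 0.0246
finger_force: 39.4
```

Emit:
apply_moves --motion '[[[0, -1.5, 2], [0, 0, 0], 20], [[0, -1.5, 4], [0, 0, 0], 20], [[0, -1.5, 4], [0, 0, 0], 20]]'

```text
t: 9.95
tool_pos: [0.5601, 0.2169, 0.0431]
tool_rot: [-0.0, 0.699, 0.715, 0.0]
force: [0.4, 0.4, -0.8]
gripper_width: 0.0247
finger_force: 39.4
```

Emit:
apply_moves --motion '[[[0, 0, 1], [0, 0, 0], 20], [[0, 0, 2], [0, 0, 0], 20], [[0, 0, 2], [0, 0, 0], 20]]'

```text
t: 10.25
tool_pos: [0.5605, 0.2169, 0.0415]
tool_rot: [-0.0, 0.699, 0.715, 0.001]
force: [-1.1, -0.0, 0.6]
gripper_width: 0.0245
finger_force: 39.6
```

Emit:
apply_moves --motion '[[[0, -0.4, 0], [0, 0, 0], 20], [[0, -0.4, 1], [0, 0, 0], 20], [[0, -0.4, 1.5], [0, 0, 0], 20], [[0, -0.4, 1.5], [0, 0, 0], 20]]'

```text
t: 10.65
tool_pos: [0.5605, 0.217, 0.0413]
tool_rot: [0.0, 0.699, 0.715, 0.001]
force: [-1.0, -1.1, 8.8]
gripper_width: 0.0247
finger_force: 40.4
```

Emit:
apply_moves --motion '[[[0, 0, 0], [0, 0, 0], 30], [[0, 0, 0], [0, 0, 0], 34], [[0, 0, 0], [0, 0, 0], 36], [[0, 0, 0], [0, 0, 0], 36], [[0, 0, -20], [0, 0, 0], 36], [[0, 0, -60], [0, 0, 0], 36], [[0, 0, -110], [0, 0, 0], 36], [[0, 0, -110], [0, 0, 0], 36]]'

```text
t: 11.45
tool_pos: [0.5646, 0.2179, 0.1563]
tool_rot: [0.004, 0.699, 0.715, 0.006]
force: [1.0, -0.5, -0.9]
gripper_width: 0.0359
finger_force: 0.0
```

```bash
python3 - <<'E'
from h import *
g=np.load('g.npz');L,n,M=g['Rr'],g['n'],g['MR']
rel([(L+n*.10,M),(L-n*.012,M)])
S=snap('scene','scene6.png');T=snap('top','top6.png')
E
```

```text
t 11.45 pos [0.5646 0.2179 0.1563] F [ 1.  -0.5 -0.9] q [0.18 0.59 1.56 0.   0.97 0.16] w 0.0359
[-499.9, 24.2, 16.5] [27.5, -22.1, 101.1]
[-486.8, -31.6, 112.7] [27.5, -22.1, 101.1]
```

Emit:
apply_moves --motion '[[[-500, 24, 16], [27.5, -22.1, 101.1], 50], [[-500, 24, 16], [27.5, -22.1, 101.1], 50], [[-500, 24, 16], [27.5, -22.1, 101.1], 50], [[-500, 24, 16], [27.5, -22.1, 101.1], 50], [[-500, 24, 16], [27.5, -22.1, 101.1], 50], [[-500, 24, 16], [27.5, -22.1, 101.1], 50], [[-500, 24, 16], [27.5, -22.1, 101.1], 50], [[-500, 24, 16], [27.5, -22.1, 101.1], 50], [[-500, 24, 16], [27.5, -22.1, 101.1], 50], [[-500, 24, 16], [27.5, -22.1, 101.1], 50], [[-500, 24, 16], [27.5, -22.1, 101.1], 50], [[-500, 24, 16], [27.5, -22.1, 101.1], 50], [[-500, 24, 16], [27.5, -22.1, 101.1], 50], [[-500, 24, 16], [27.5, -22.1, 101.1], 50], [[-500, 24, 16], [27.5, -22.1, 101.1], 50], [[-500, 24, 16], [27.5, -22.1, 101.1], 50], [[-500, 24, 16], [27.5, -22.1, 101.1], 50]]'

```text
t: 13.25
tool_pos: [0.5953, -0.2819, 0.1334]
tool_rot: [-0.026, 0.959, -0.105, -0.264]
force: [-0.3, -0.6, 0.7]
gripper_width: 0.0498
finger_force: 0.0
```

```bash
python3 - <<'E'
from h import *
g=np.load('g.npz');L,n,M=g['Rr'],g['n'],g['MR']
rel([(L-n*.012,M)])
S=snap('scene','scene7.png');T=snap('top','top7.png')
def crop(c,u0,v0,w,h,s): return cv2.convertScaleAbs(cv2.resize(c['pixels'][v0:v0+h,u0:u0+w,::-1],None,fx=s,fy=s,interpolation=cv2.INTER_CUBIC),alpha=1.5,beta=20)
a=np.hstack([crop(T,215,140,65,100,6),crop(S,350,160,65,100,6)]); cv2.imwrite('pics/c6.png',a)
E
```

```text
t 13.25 pos [ 0.5953 -0.2819  0.1334] F [-0.3 -0.6  0.7] q [-0.54  0.92  0.99 -0.17  1.74  1.27] w 0.0498
[3.1, -2.3, 104.9] [0.3, 0.7, -0.1]
```

View pics/c6.png

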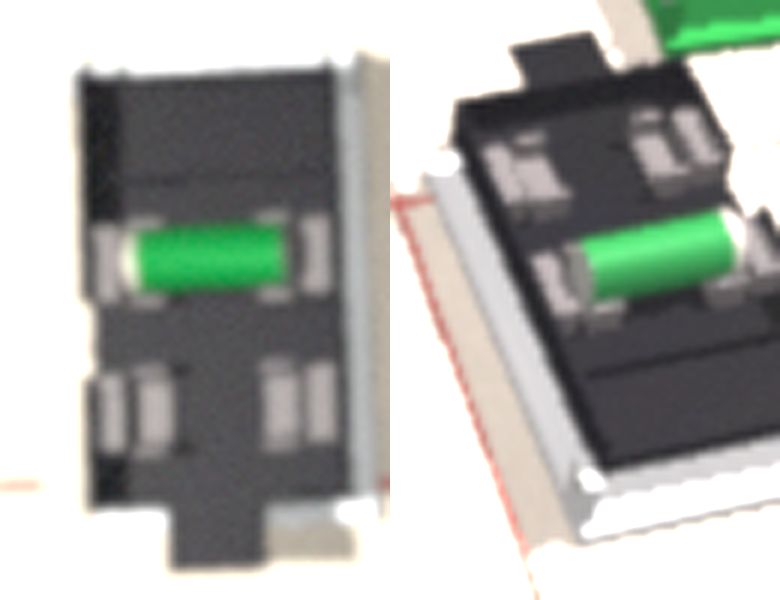

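The picture shows the first cell seated in the farther bay, centred at (249,183) in the top view. Its white button end points to the notched end on the left.

Emit:
apply_moves --motion '[[[3, -2, 45], [0, 0.5, 0], 50], [[3, -2, 75], [0, 0.7, 0], 50], [[3, -2, 90], [0, 0.7, 0], 50], [[3, -2, 100], [0, 0.7, 0], 50], [[3, -2, 105], [0, 0.7, 0], 50], [[3, -2, 105], [0, 0.7, 0], 50]]' --squeeze 30

```text
t: 13.95
tool_pos: [0.546, -0.2701, 0.0417]
tool_rot: [-0.025, 0.96, -0.106, -0.258]
force: [0.0, 0.1, -0.2]
gripper_width: 0.05
finger_force: 0.0
```

```bash
python3 - <<'E'
from h import *
g=np.load('g.npz');L,n,M=g['Rr'],g['n'],g['MR']
rel([(L-n*.012,M)])
E
```

```text
t 13.95 pos [ 0.546  -0.2701  0.0417] F [ 0.   0.1 -0.2] q [-0.56  0.96  1.2  -0.17  1.48  1.29] w 0.05
[-0.2, -0.9, 0.2] [0.3, -0.0, -0.2]
```

Emit:
apply_moves --motion '[[[0, -0.5, 0], [0, 0, 0], 20], [[0, -0.5, 0], [0, 0, 0], 20], [[0, -0.5, 0], [0, 0, 0], 20], [[0, -0.5, 0], [0, 0, 0], 20], [[0, -0.5, 0], [0, 0, 0], 20], [[0, -0.5, 0], [0, 0, 0], 20]]' --squeeze 40

```text
t: 14.55
tool_pos: [0.5471, -0.27, 0.0426]
tool_rot: [-0.025, 0.96, -0.106, -0.256]
force: [3.8, -0.0, 5.7]
gripper_width: 0.0242
finger_force: 39.4
```

Emit:
apply_moves --motion '[[[0, 0, -10], [0, 0, 0], 20], [[0, 0, -30], [0, 0, 0], 20], [[0, 0, -60], [0, 0, 0], 20], [[0, 0, -90], [0, 0, 0], 20], [[0, 0, -90], [0, 0, 0], 20]]' --squeeze 40

```text
t: 15.05
tool_pos: [0.5933, -0.2804, 0.1229]
tool_rot: [-0.023, 0.961, -0.106, -0.254]
force: [0.9, -0.3, -0.3]
gripper_width: 0.0249
finger_force: 39.1
```

```bash
python3 - <<'E'
from h import *
P=down(-np.pi/2+.0235)
print(arm.observe()['finger_force'])
rel([(np.array([.5005,.215,.041+.08]),P)])
E
```

```text
39.120540618896484
t 15.05 pos [ 0.5933 -0.2804  0.1229] F [ 0.9 -0.3 -0.3] q [-0.54  0.92  1.02 -0.16  1.69  1.27] w 0.0249
[-172.9, -463.7, 95.5] [-26.3, 21.4, -101.3]
```

Emit:
apply_moves --motion '[[[-173, -464, 95], [-26.3, 21.4, -101.3], 20], [[-173, -464, 95], [-26.3, 21.4, -101.3], 20], [[-173, -464, 95], [-26.3, 21.4, -101.3], 20], [[-173, -464, 95], [-26.3, 21.4, -101.3], 20], [[-173, -464, 95], [-26.3, 21.4, -101.3], 20], [[-173, -464, 95], [-26.3, 21.4, -101.3], 20], [[-173, -464, 95], [-26.3, 21.4, -101.3], 20], [[-173, -464, 95], [-26.3, 21.4, -101.3], 20], [[-173, -464, 95], [-26.3, 21.4, -101.3], 20], [[-173, -464, 95], [-26.3, 21.4, -101.3], 20], [[-173, -464, 95], [-26.3, 21.4, -101.3], 20], [[-173, -464, 95], [-26.3, 21.4, -101.3], 20], [[-173, -464, 95], [-26.3, 21.4, -101.3], 20], [[-173, -464, 95], [-26.3, 21.4, -101.3], 20], [[-173, -464, 95], [-26.3, 21.4, -101.3], 20], [[-173, -464, 95], [-26.3, 21.4, -101.3], 20], [[-173, -464, 95], [-26.3, 21.4, -101.3], 20]]'

```text
t: 16.75
tool_pos: [0.4979, 0.2167, 0.1209]
tool_rot: [-0.005, 0.7, 0.714, -0.001]
force: [-0.7, -1.2, -0.8]
gripper_width: 0.0245
finger_force: 39.2
```

```bash
python3 - <<'E'
from h import *
P=down(-np.pi/2+.0235)
rel([(np.array([.5005,.215,.041]),P)])
E
```

```text
t 16.75 pos [0.4979 0.2167 0.1209] F [-0.7 -1.2 -0.8] q [0.2  0.58 1.73 0.01 0.84 0.17] w 0.0245
[-2.2, 3.2, 79.8] [-0.4, -0.3, -0.1]
```

Emit:
apply_moves --motion '[[[-2, 2, 30], [-0.4, -0.3, 0], 20], [[-2, 2, 50], [-0.4, -0.3, 0], 20], [[-2, 2, 55], [-0.4, -0.3, 0], 20], [[-2, 2, 55], [-0.4, -0.3, 0], 20], [[-2, 2, 55], [-0.4, -0.3, 0], 20]]'

```text
t: 17.25
tool_pos: [0.5, 0.2153, 0.0667]
tool_rot: [0.0, 0.699, 0.715, 0.0]
force: [0.0, 0.7, -0.8]
gripper_width: 0.0245
finger_force: 39.2
```

```bash
python3 - <<'E'
from h import *
P=down(-np.pi/2+.0235)
rel([(np.array([.5005,.215,.041]),P)])
T=snap('top','top8.png');S=snap('scene','scene8.png')
def crop(c,u0,v0,w,h,s): return cv2.convertScaleAbs(cv2.resize(c['pixels'][v0:v0+h,u0:u0+w,::-1],None,fx=s,fy=s,interpolation=cv2.INTER_CUBIC),alpha=1.6,beta=20)
a=np.hstack([crop(T,222,145,56,80,7),crop(S,358,150,56,80,7)]); cv2.imwrite('pics/c7.png',a)
E
```

```text
t 17.25 pos [0.5    0.2153 0.0667] F [ 0.   0.7 -0.8] q [0.2  0.67 1.76 0.   0.71 0.18] w 0.0245
[-0.4, 0.5, 25.7] [0.0, -0.0, -0.1]
```

View pics/c7.png

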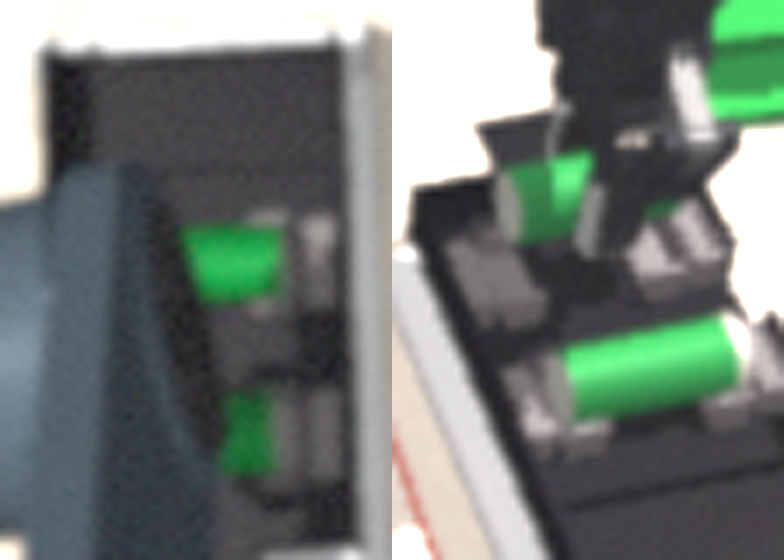

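The second cell hangs over the nearer bay, with its end at (261,206) in the top view. That lines up with the seated cell after allowing for parallax. I'll lower it.

Emit:
apply_moves --motion '[[[-1, 0.5, 10], [0, 0, 0], 20], [[-1, 0.5, 18], [0, 0, 0], 20], [[-1, 0.5, 22], [0, 0, 0], 20], [[-1, 0.5, 24], [0, 0, 0], 20], [[-1, 0.5, 24], [0, 0, 0], 20], [[-1, 0.5, 25], [0, 0, 0], 20], [[-1, 0.5, 25], [0, 0, 0], 20]]'

```text
t: 18.05
tool_pos: [0.5, 0.2143, 0.0412]
tool_rot: [-0.0, 0.699, 0.715, 0.0]
force: [0.4, 0.3, -0.1]
gripper_width: 0.0246
finger_force: 39.2
```

Emit:
apply_moves --motion '[[[0, 0, 1], [0, 0, 0], 20], [[0, 0, 1.5], [0, 0, 0], 20], [[0, 0, 1.5], [0, 0, 0], 20]]'

```text
t: 18.35
tool_pos: [0.5001, 0.2143, 0.0403]
tool_rot: [-0.0, 0.699, 0.715, 0.0]
force: [-0.5, -0.3, 4.9]
gripper_width: 0.0246
finger_force: 39.8
```

Emit:
apply_moves --motion '[[[0, 0, 0], [0, 0, 0], 30], [[0, 0, 0], [0, 0, 0], 34], [[0, 0, 0], [0, 0, 0], 36], [[0, 0, 0], [0, 0, 0], 36], [[0, 0, -20], [0, 0, 0], 36], [[0, 0, -60], [0, 0, 0], 36], [[0, 0, -100], [0, 0, 0], 36], [[0, 0, -100], [0, 0, 0], 36]]'

```text
t: 19.15
tool_pos: [0.5035, 0.2151, 0.1444]
tool_rot: [0.003, 0.699, 0.715, 0.005]
force: [1.1, -0.1, -0.9]
gripper_width: 0.0354
finger_force: 0.0
```

```bash
python3 - <<'E'
from h import *
M=down(-np.pi+.0784)
rel([(np.array([.517,.0232,.10]),M)])
E
```

```text
t 19.15 pos [0.5035 0.2151 0.1444] F [ 1.1 -0.1 -0.9] q [0.2  0.54 1.72 0.   0.87 0.18] w 0.0354
[-192.2, 8.7, 44.1] [0.4, -0.6, 86.8]
```

Emit:
apply_moves --motion '[[[-50, 2, 0], [0, 0, 8], 36], [[-100, 4, 10], [0, 0, 16], 36], [[-150, 6, 20], [0, 0, 24], 36], [[-192, 9, 44], [0.4, -0.6, 86.8], 36], [[-192, 9, 44], [0.4, -0.6, 86.8], 36], [[-192, 9, 44], [0.4, -0.6, 86.8], 36], [[-192, 9, 44], [0.4, -0.6, 86.8], 36], [[-192, 9, 44], [0.4, -0.6, 86.8], 36], [[-192, 9, 44], [0.4, -0.6, 86.8], 36], [[-192, 9, 44], [0.4, -0.6, 86.8], 36], [[-192, 9, 44], [0.4, -0.6, 86.8], 36], [[-192, 9, 44], [0.4, -0.6, 86.8], 36], [[-192, 9, 44], [0.4, -0.6, 86.8], 36]]'

```text
t: 20.45
tool_pos: [0.5127, 0.0225, 0.0951]
tool_rot: [0.001, 0.999, 0.039, -0.006]
force: [-0.4, -0.1, 0.3]
gripper_width: 0.0358
finger_force: 0.0
```

```bash
python3 - <<'E'
from h import *
M=down(-np.pi+.0784)
rel([(np.array([.517,.0232,.03]),M),(np.array([.517,.0232,.009]),M)])
T=snap('top','top9.png')
S=snap('scene','scene9.png')
def crop(c,u0,v0,w,h,s): return cv2.convertScaleAbs(cv2.resize(c['pixels'][v0:v0+h,u0:u0+w,::-1],None,fx=s,fy=s,interpolation=cv2.INTER_CUBIC),alpha=1.5,beta=20)
a=np.hstack([crop(T,215,140,65,100,6),crop(S,290,165,65,100,6)]); cv2.imwrite('pics/c8.png',a)
E
```

```text
t 20.45 pos [0.5127 0.0225 0.0951] F [-0.4 -0.1  0.3] q [-0.17  0.6   1.82 -0.01  0.74  1.33] w 0.0358
[5.1, -0.4, 65.0] [0.1, 0.7, 0.0]
[5.4, -0.5, 86.0] [0.1, 0.7, 0.0]
```

View pics/c8.png

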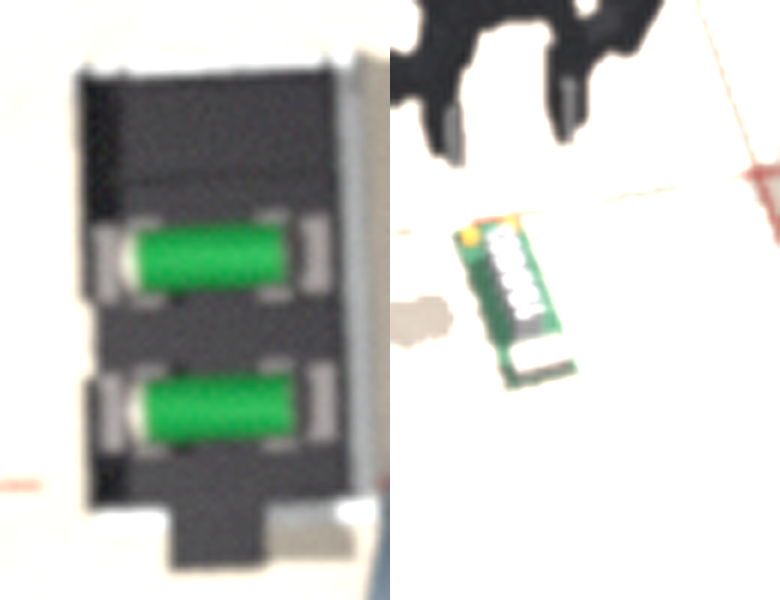

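Both cells are seated with their white button ends to the left, at (235,183) and (237,208). The board lies undisturbed with its connector away from the robot. Next I'll grip its heat sink.

Emit:
apply_moves --motion '[[[5, -0.5, 40], [0, 0.7, 0], 36], [[5, -0.5, 65], [0, 0.7, 0], 36], [[5, -0.5, 78], [0, 0.7, 0], 36], [[5, -0.5, 85], [0, 0.7, 0], 36], [[5, -0.5, 85], [0, 0.7, 0], 36]]' --squeeze 25

```text
t: 21.05
tool_pos: [0.5168, 0.0232, 0.01]
tool_rot: [0.001, 0.999, 0.039, -0.0]
force: [-0.4, -0.4, 0.7]
gripper_width: 0.0362
finger_force: 0.0
```

```bash
python3 - <<'E'
from h import *
rel([(np.array([.517,.0232,.010]),down(-np.pi+.0784))])
E
```

```text
t 21.05 pos [0.5168 0.0232 0.01  ] F [-0.4 -0.4  0.7] q [-0.17  0.76  1.85 -0.    0.54  1.32] w 0.0362
[0.2, -0.0, 0.0] [0.1, 0.0, -0.0]
```

Emit:
apply_moves --motion '[[[0, 0, 0], [0, 0, 0], 20], [[0, 0, 0], [0, 0, 0], 14], [[0, 0, 0], [0, 0, 0], 8], [[0, 0, 0], [0, 0, 0], 8], [[0, 0, 0], [0, 0, 0], 8], [[0, 0, 0], [0, 0, 0], 8]]' --squeeze 30

```text
t: 21.65
tool_pos: [0.5179, 0.023, 0.0116]
tool_rot: [0.001, 0.999, 0.039, 0.001]
force: [0.1, 0.3, 6.9]
gripper_width: 0.0111
finger_force: 31.5
```

Emit:
apply_moves --motion '[[[0, 0, -10], [0, 0, 0], 8], [[0, 0, -40], [0, 0, 0], 8], [[0, 0, -80], [0, 0, 0], 8], [[0, 0, -110], [0, 0, 0], 8], [[0, 0, -110], [0, 0, 0], 8]]' --squeeze 40

```text
t: 22.15
tool_pos: [0.5196, 0.023, 0.1247]
tool_rot: [0.002, 0.999, 0.039, 0.005]
force: [2.0, 0.2, -0.1]
gripper_width: 0.0108
finger_force: 40.5
```

```bash
python3 - <<'E'
from h import *
# board centre from bay_2 as felt: bay_2 TCP (.5605,.2165); +57 mm along shell x
c=np.array([.5603,.2155])+.057*np.array([np.cos(.0235),np.sin(.0235)]); print(c, arm.observe()['finger_force'])
rel([(np.array([*c,.034+.010+.08]),down(-np.pi/2+.0235))])
E
```

```text
[0.61728426 0.21683938] 40.45618951320648
t 22.15 pos [0.5196 0.023  0.1247] F [ 2.   0.2 -0.1] q [-0.17  0.55  1.8  -0.    0.79  1.32] w 0.0108
[112.5, -185.7, 1.1] [0.6, -0.3, -86.9]
```

Emit:
apply_moves --motion '[[[112, -186, 1], [0.6, -0.3, -86.9], 8], [[112, -186, 1], [0.6, -0.3, -86.9], 8], [[112, -186, 1], [0.6, -0.3, -86.9], 8], [[112, -186, 1], [0.6, -0.3, -86.9], 8], [[112, -186, 1], [0.6, -0.3, -86.9], 8], [[112, -186, 1], [0.6, -0.3, -86.9], 8], [[112, -186, 1], [0.6, -0.3, -86.9], 8], [[112, -186, 1], [0.6, -0.3, -86.9], 8], [[112, -186, 1], [0.6, -0.3, -86.9], 8], [[112, -186, 1], [0.6, -0.3, -86.9], 8], [[112, -186, 1], [0.6, -0.3, -86.9], 8], [[112, -186, 1], [0.6, -0.3, -86.9], 8], [[112, -186, 1], [0.6, -0.3, -86.9], 8], [[112, -186, 1], [0.6, -0.3, -86.9], 8]]'

```text
t: 23.55
tool_pos: [0.614, 0.2174, 0.1191]
tool_rot: [-0.004, 0.699, 0.715, -0.003]
force: [-0.6, 1.1, -0.4]
gripper_width: 0.0108
finger_force: 40.4
```

```bash
python3 - <<'E'
from h import *
rel([(np.array([.6173,.2168,.046]),down(-np.pi/2+.0235))])
S=snap('scene','scene10.png');T=snap('top','top10.png')
# predicted board corners in the scene view vs. green pixels
o=arm.observe();q=o['tool_rot'];Rt=R.from_quat([*q[1:],q[0]]);p=o['tool_pos']
for c,n in((S,'S'),(T,'T')):
    im=c['pixels'].astype(int); gr=(im[:,:,1]-im[:,:,0]>25)&(im[:,:,1]-im[:,:,2]>5)
    pr=np.array([proj(c,p+Rt.apply([x,y,.0116-.004])) for x,y in((.043,.015),(.043,-.015),(-.043,.015),(-.043,-.015))]); print(n,pr.round(1).tolist())
    u0,v0=pr.min(0).astype(int)-12;u1,v1=pr.max(0).astype(int)+12
    m=gr[v0:v1,u0:u1].astype(np.uint8); 
    for l,st in enumerate(cv2.connectedComponentsWithStats(m)[2][1:]):
        if st[4]>8: print((st+[u0,v0,0,0,0]).tolist())
E
```

```text
t 23.55 pos [0.614  0.2174 0.1191] F [-0.6  1.1 -0.4] q [0.17 0.7  1.45 0.   1.01 0.14] w 0.0108
[-0.8, 4.0, 73.0] [-0.6, -0.1, -0.1]
S [[427.9, 204.8], [422.3, 194.4], [389.9, 212.2], [385.0, 201.4]]
[373, 182, 24, 9, 175]
[382, 196, 45, 16, 218]
T [[225.3, 150.9], [225.4, 163.9], [262.9, 149.5], [263.2, 162.5]]
[249, 152, 15, 10, 36]
```

```bash
python3 - <<'E'
from h import *
o=arm.observe();q=o['tool_rot'];Rt=R.from_quat([*q[1:],q[0]]);p=o['tool_pos']
xs=np.arange(-60,61,3)
for n in('scene','top'):
    c=load(n); im=c['pixels'].astype(np.float32)
    for y in(.0125,-.0125,.009):
        uv=np.array([proj(c,p+Rt.apply([x/1000,y,.0116-.004])) for x in xs],np.float32)
        s=cv2.remap(im,uv[:,:1].copy(),uv[:,1:].copy(),cv2.INTER_LINEAR)[:,0]
        print(n,y,list(zip(xs.tolist(),(s[:,1]-s[:,0]).astype(int).tolist())))
E
```

```text
scene 0.0125 [(-60, -3), (-57, -3), (-54, -3), (-51, -3), (-48, 0), (-45, 13), (-42, -4), (-39, -18), (-36, -17), (-33, -1), (-30, 21), (-27, 29), (-24, 29), (-21, 29), (-18, 29), (-15, 29), (-12, 28), (-9, 29), (-6, 28), (-3, 29), (0, 30), (3, 32), (6, 46), (9, 50), (12, 51), (15, 51), (18, 52), (21, 50), (24, 44), (27, 31), (30, 19), (33, 22), (36, 22), (39, 12), (42, -7), (45, -10), (48, -10), (51, -10), (54, -10), (57, -10), (60, -10)]
scene -0.0125 [(-60, -5), (-57, -2), (-54, 0), (-51, 10), (-48, 64), (-45, 70), (-42, 50), (-39, 30), (-36, 26), (-33, 34), (-30, 50), (-27, 55), (-24, 54), (-21, 51), (-18, 15), (-15, -1), (-12, -3), (-9, -2), (-6, -3), (-3, -2), (0, -2), (3, -1), (6, 0), (9, 0), (12, 0), (15, 0), (18, 0), (21, 2), (24, 0), (27, 0), (30, 0), (33, 0), (36, 0), (39, 0), (42, 0), (45, 0), (48, 0), (51, 0), (54, -1), (57, -1), (60, -1)]
scene 0.009 [(-60, -4), (-57, -2), (-54, -2), (-51, 0), (-48, 3), (-45, 15), (-42, -1), (-39, -22), (-36, -28), (-33, -18), (-30, 14), (-27, 28), (-24, 23), (-21, 22), (-18, 21), (-15, 19), (-12, 18), (-9, 23), (-6, 20), (-3, 16), (0, 
[... 747 characters left out ...]
, (-27, 23), (-24, 24), (-21, 24), (-18, 24), (-15, 23), (-12, 23), (-9, 20), (-6, 20), (-3, 11), (0, 6), (3, 8), (6, 4), (9, 6), (12, 6), (15, 4), (18, 3), (21, 5), (24, 5), (27, 5), (30, 8), (33, 12), (36, 11), (39, 10), (42, 11), (45, 11), (48, 13), (51, 12), (54, 11), (57, 11), (60, 10)]
top 0.009 [(-60, 1), (-57, 1), (-54, 0), (-51, 1), (-48, 2), (-45, 5), (-42, -1), (-39, -12), (-36, -12), (-33, 0), (-30, 17), (-27, 25), (-24, 13), (-21, 5), (-18, 2), (-15, 3), (-12, 2), (-9, 0), (-6, 1), (-3, 2), (0, 3), (3, 5), (6, 5), (9, 3), (12, 8), (15, 4), (18, 6), (21, 5), (24, 4), (27, 6), (30, 9), (33, 10), (36, 12), (39, 12), (42, 11), (45, 12), (48, 12), (51, 11), (54, 9), (57, 3), (60, 1)]
```

Emit:
apply_moves --motion '[[[2, 4, 30], [-0.6, 0, 0], 8], [[2, 4, 50], [-0.6, 0, 0], 8], [[2, 4, 58], [-0.6, 0, 0], 8], [[2, 4, 58], [-0.6, 0, 0], 8], [[2, 4, 58], [-0.6, 0, 0], 8]]'

```text
t: 24.15
tool_pos: [0.6182, 0.2197, 0.0619]
tool_rot: [0.0, 0.699, 0.715, 0.001]
force: [0.8, -0.2, -0.8]
gripper_width: 0.0109
finger_force: 40.5
```

```bash
python3 - <<'E'
from h import *
rel([(np.array([.6173,.2195,.046]),down(-np.pi/2+.0235))])
E
```

```text
t 24.15 pos [0.6182 0.2197 0.0619] F [ 0.8 -0.2 -0.8] q [0.17 0.78 1.47 0.   0.89 0.15] w 0.0109
[-0.2, -1.0, 15.9] [0.1, -0.1, -0.0]
```

Emit:
apply_moves --motion '[[[0, -1, 6], [0, 0, 0], 8], [[0, -1, 10], [0, 0, 0], 8], [[0, -1, 13], [0, 0, 0], 8], [[0, -1, 14], [0, 0, 0], 8], [[0, -1, 15], [0, 0, 0], 8], [[0, -1, 15], [0, 0, 0], 8]]'

```text
t: 24.75
tool_pos: [0.6166, 0.2196, 0.0461]
tool_rot: [-0.0, 0.699, 0.715, 0.001]
force: [-0.6, 0.1, -0.1]
gripper_width: 0.0108
finger_force: 40.5
```

Emit:
apply_moves --motion '[[[0, 0.4, 0.7], [0, 0, 0], 8], [[0, 0.4, 1.4], [0, 0, 0], 8], [[0, 0.4, 1.4], [0, 0, 0], 8]]'

```text
t: 25.05
tool_pos: [0.6171, 0.2197, 0.0457]
tool_rot: [-0.0, 0.699, 0.715, 0.001]
force: [-1.2, -0.5, 5.1]
gripper_width: 0.0106
finger_force: 41.1
```

Contact is at 5 N and the expected height, so the board is on the floor. I'll release and retreat.

Emit:
apply_moves --motion '[[[0, 0, 0], [0, 0, 0], 14], [[0, 0, 0], [0, 0, 0], 20], [[0, 0, 0], [0, 0, 0], 26], [[0, 0, 0], [0, 0, 0], 26], [[0, 0, -10], [0, 0, 0], 26], [[0, 0, -40], [0, 0, 0], 26], [[0, 0, -90], [0, 0, 0], 26], [[-50, 0, -120], [0, 0, 0], 26], [[-100, 0, -120], [0, 0, 0], 26], [[-150, 0, -120], [0, 0, 0], 26], [[-200, 0, -120], [0, 0, 0], 26], [[-200, 0, -120], [0, 0, 0], 26]]'

```text
t: 26.25
tool_pos: [0.6224, 0.0138, 0.1657]
tool_rot: [0.001, 0.701, 0.713, 0.001]
force: [1.1, -0.0, -0.2]
gripper_width: 0.0259
finger_force: 0.0
```

```bash
python3 - <<'E'
from h import *
T=snap('top','top11.png');S=snap('scene','scene11.png')
from fit import sf
p=[.643,.2174,.0235,0]
for n,c in(('T',T),('S',S)):
    im=c['pixels'].astype(np.float32)
    def prof(pts):
        uv=np.array([proj(c,sf(p,k)) for k in pts],np.float32)
        s=cv2.remap(im,uv[:,:1].copy(),uv[:,1:].copy(),cv2.INTER_LINEAR)[:,0]; return [tuple(v) for v in s.astype(int).tolist()]
    ys=range(-50,51,5); print(n,'along y',list(zip(ys,prof([(-.022-.0125,y/1e3,.008) for y in ys]))))
    xs=range(-42,3,3)
    for y in(-.03,-.038,.03): print(n,'along x at',y,list(zip(xs,prof([(x/1e3,y,.008) for x in xs]))))
# change elsewhere vs. start: bystanders
a=cv2.imread('pics/top0.png').astype(int);b=T['pixels'][:,:,::-1].astype(int)
print('bystander diff',[np.abs(a[r]-b[r]).mean().round(1) for r in(np.s_[70:118,200:280],np.s_[90:122,292:328],np.s_[70:115,340:412])])
E
```

```text
T along y [(-50, (71, 72, 72)), (-45, (30, 36, 32)), (-40, (94, 91, 50)), (-35, (166, 133, 54)), (-30, (132, 123, 65)), (-25, (56, 105, 74)), (-20, (50, 105, 76)), (-15, (51, 104, 74)), (-10, (51, 107, 77)), (-5, (52, 108, 78)), (0, (50, 105, 76)), (5, (51, 104, 75)), (10, (52, 107, 77)), (15, (51, 108, 77)), (20, (53, 107, 77)), (25, (47, 100, 71)), (30, (56, 84, 65)), (35, (118, 123, 109)), (40, (134, 137, 123)), (45, (101, 101, 91)), (50, (29, 27, 27))]
T along x at -0.03 [(-42, (36, 48, 40)), (-39, (65, 84, 57)), (-36, (116, 116, 66)), (-33, (141, 125, 61)), (-30, (112, 110, 59)), (-27, (67, 91, 58)), (-24, (44, 83, 58)), (-21, (65, 89, 59)), (-18, (112, 110, 59)), (-15, (131, 123, 62)), (-12, (110, 111, 61)), (-9, (65, 77, 52)), (-6, (50, 55, 52)), (-3, (107, 107, 109)), (0, (171, 172, 171))]
T along x at -0.038 [(-42, (35, 47, 39)), (-39, (66, 80, 52)), (-36, (117, 106, 54)), (-33, (137, 116, 51)), (-30, (111, 114, 62)), (-27, (70, 105, 70)), (-24, (53, 103, 75)), (-21, (64, 100, 69)), (-18, (106, 102, 55)), (-15, (129, 108, 47)), (-12, (109, 102, 53)), (-9, (61, 72, 47)), (-6,
[... 1291 characters left out ...]
)), (-36, (142, 124, 69)), (-33, (160, 125, 64)), (-30, (100, 100, 65)), (-27, (67, 109, 83)), (-24, (67, 110, 84)), (-21, (87, 112, 79)), (-18, (130, 118, 68)), (-15, (153, 121, 62)), (-12, (110, 106, 65)), (-9, (54, 78, 59)), (-6, (32, 43, 39)), (-3, (24, 24, 26)), (0, (39, 38, 40))]
S along x at 0.03 [(-42, (113, 111, 113)), (-39, (176, 173, 175)), (-36, (184, 181, 182)), (-33, (189, 186, 187)), (-30, (132, 130, 130)), (-27, (83, 90, 85)), (-24, (68, 81, 72)), (-21, (54, 75, 62)), (-18, (56, 77, 64)), (-15, (51, 74, 61)), (-12, (54, 88, 69)), (-9, (48, 80, 62)), (-6, (31, 42, 37)), (-3, (22, 22, 24)), (0, (50, 50, 51))]
bystander diff [np.float64(47.2), np.float64(53.4), np.float64(37.9)]
```

```bash
python3 - <<'E'
from h import *
rs=dict(drv=np.s_[70:118,200:280],tape=np.s_[90:122,292:328],meter=np.s_[70:115,340:412])
a=cv2.imread('pics/top0.png').astype(float)
for k in(2,6,7,9,10,11):
    b=cv2.imread(f'pics/top{k}.png').astype(float); print(k,{n:(np.abs(a[r]-b[r]).mean().round(1),a[r].mean().round(0),b[r].mean().round(0)) for n,r in rs.items()})
a=cv2.imread('pics/scene0.png').astype(float)
for k in(2,9,11):
    b=cv2.imread(f'pics/scene{k}.png').astype(float)
    print(k,{n:np.abs(a[r]-b[r]).mean().round(1) for n,r in dict(drv=np.s_[262:296,395:480],tape=np.s_[280:315,340:378],meter=np.s_[295:358,235:325]).items()})
E
```

```text
2 {'drv': (np.float64(59.6), np.float64(121.0), np.float64(181.0)), 'tape': (np.float64(52.7), np.float64(110.0), np.float64(152.0)), 'meter': (np.float64(40.6), np.float64(78.0), np.float64(104.0))}
6 {'drv': (np.float64(31.5), np.float64(121.0), np.float64(153.0)), 'tape': (np.float64(28.8), np.float64(110.0), np.float64(138.0)), 'meter': (np.float64(21.3), np.float64(78.0), np.float64(99.0))}
7 {'drv': (np.float64(41.9), np.float64(121.0), np.float64(163.0)), 'tape': (np.float64(38.2), np.float64(110.0), np.float64(148.0)), 'meter': (np.float64(30.9), np.float64(78.0), np.float64(95.0))}
9 {'drv': (np.float64(33.1), np.float64(121.0), np.float64(155.0)), 'tape': (np.float64(30.2), np.float64(110.0), np.float64(140.0)), 'meter': (np.float64(22.4), np.float64(78.0), np.float64(101.0))}
10 {'drv': (np.float64(46.4), np.float64(121.0), np.float64(128.0)), 'tape': (np.float64(36.2), np.float64(110.0), np.float64(146.0)), 'meter': (np.float64(26.9), np.float64(78.0), np.float64(105.0))}
11 {'drv': (np.float64(47.2), np.float64(121.0), np.float64(169.0)), 'tape': (np.float64(53.4), np.float64(110.0), np.float64(65.0)), 'meter': (np.float64(37.9), np.float64(78.0), np.float64(97.0))}
2 {'drv': np.float64(20.1), 'tape': np.float64(19.2), 'meter': np.float64(16.7)}
9 {'drv': np.float64(10.4), 'tape': np.float64(9.7), 'meter': np.float64(8.4)}
11 {'drv': np.float64(13.3), 'tape': np.float64(12.5), 'meter': np.float64(10.8)}
```

The differences between pictures are only changes in camera exposure. The board lies inside its compartment, with its edges clear of the divider and the far wall, and its white connector at the notched end. I'm handing in.

```bash
python3 -c "
from bench import arm
print(arm.sign_off())"
```

```text
the job is handed in; nothing more can be done
None
```

The job is handed in after about 26 s of robot time: the shell is pressed level, both cells lie in their bays with buttons towards the notched end, and the board is flat in its compartment with its connector at that end. The judge's result was not shown.

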